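# Move a cutting jig's telescoping length stop out by one hole

### The job

Set the cutting jig's length stop one hole longer: push the sprung button in, slide the grey tube outwards, away from the dark clamp bracket, and stop when the button has popped fully up through the very next hole. Do not force anything, let go of the jig, and leave the wooden blank and the things lying around where they are.

Things in the scene. Friction and masses are not known exactly. Their poses are not given: they have to be found in the camera images.
- length_stop: The whole jig, fixed to the bench: plywood base 210 x 500 x 18 mm, aluminium fence (top 52 mm up) along its +x side, grey square tube 40 mm wide, its top face 70 mm above the bench, sliding over a fixed inner tube. Origin: on the bench straight below the button. +y: the way the tube slides outwards; +z up. More than 30 N from the robot anywhere on the jig spoils it.
- bracket (a point): Middle of the top of the dark steel clamp bracket that holds the inner tube: 80 mm above the bench, 205 mm from the button, at the inward (-y) end of the jig; 60 x 34 mm seen from above.
- button_top (a point): Top of the steel button: 18 mm across, domed to 9 mm radius, 6 mm above the tube's top face when popped up. Held by the fixed inner tube, it only moves up and down. Its spring pushes with 3 N popped up, 4.5 N level with the tube, 5 N under the wall. Up, it locks the tube. Pressed level with the tube, it slips under the 2.5 mm wall when the tube is pushed along with about 10 to 20 N.
- push_face (a point): Middle of the upright push face (facing inwards, -y) of the thumb rib beside the button: on the tube, 12 mm outward of the hole's centre, 6 mm above the tube's top. Ribs are 36 mm across, 6 mm thick, 12 mm high, one per hole, 44 mm or more free between them: a fingertip there presses the button and pushes the rib in one go. Once the dome is under, pushing the rib alone will do.
- stop_tube (a joint): How far the tube is slid out, m; 0 at the start. Its three holes are 20 mm wide. The next hole is in an index plate (same grey) that is clamped elsewhere each time: the button meets it somewhere between 0.056 and 0.088. Running the tube along takes 3 to 8 N; when the dome springs up in the hole it stops the tube dead, with about 1 mm of play.
- lock_button (a joint): How far the button is pushed in, m: 0 popped up, 0.006 level with the tube's top, 0.0085 just under the wall, 0.0105 at most.
- blank: Loose wooden strip 42 x 170 x 18 mm lying on the base board between tube and fence; origin at the middle of its underside. Leave it alone.
- oil_tin: Upright round tin, 70 mm across, 150 mm high, loose on the bench; origin at the middle of its underside. Leave it alone.
- screw_tub: Loose open white tub 130 x 100 x 70 mm; origin at the middle of its underside. Leave it alone.
- bar_clamp: Small bar clamp lying flat on the bench, 250 mm long, 30 mm high; origin under the middle of its bar. Leave it alone.

How it is judged:
On the way, in this order (a step that is already met when the one before it is completed fails the run):
1. the button is pushed in and the tube starts to slide out over it (value of joint lock_button above 0.0065 m and value of joint stop_tube above 0.004 m), for 0.05 s.
2. the button has popped up in the next hole (value of joint lock_button below 0.0015 m and value of joint stop_tube between 0.052 and 0.092 m), for 0.2 s.
At the end, for the whole second after the job is handed in: The tube is slid out to the next hole, which lies 56 to 88 mm on (4 mm allowed either way), the button has popped up in it (within 1.5 mm of fully up), and the jig is let go (all of step 2); the robot touches nothing.
It fails at once if more than 30 N on the jig (contact force between any of the fingers, the arm and length_stop above 30 N).
It fails at once if the tube is slid past the next hole, or inwards (value of joint stop_tube above 0.1 m or value of joint stop_tube below -0.01 m).
It fails at once if a bystander is moved by more than 20 mm (distance of any of blank, oil_tin, screw_tub, bar_clamp from where it was at the start of the episode above 0.02 m).
It also fails if it takes over 51 s, if anything falls off the work surface, if the arm or the gripper's body presses on something with over 40 N, if the wrist force passes 120 N, or if a joint passes its speed limit or range.

### The arm

A 7-joint arm with a two-finger parallel gripper is mounted at the origin on the work surface. World frame = base frame: x ahead of the robot, y to its left, z up, the work surface at z = 0. Lengths are in m, angles in rad, forces in N, time in s.
With the tool pointing down it reaches from about 0.425 to 1.025 m from the base axis. Payload 9.4 kg.
Tool frame: the origin (TCP) lies where the fingers leave the gripper's body, on its centre line; the fingertips stand 73 mm ahead of it and the grasp point (between the pads) lies 54 mm ahead of it (env.tcp_to_tips is the distance from the TCP to the fingertips, in m); z points along the fingers, y is the line along which they close (so a half turn about z gives the same grasp; the last joint's range is limited). The gripper opens to 85 mm and grips with 20 to 120 N. Pads are 22 mm wide; open, the fingers measure 114 mm over their backs; the gripper's body (76 mm by 85 mm) begins 54 mm behind the grasp point. The pads swing forward as they close: fully open they stand 13 mm farther back than shut.
Start: joints at [1.157, 0.599, -0.003, 1.599, 0.002, 0.943, -0.08], TCP at [0.24, -0.684, 0.304] pointing down, gripper open.
Joint ranges: [-2.57, 2.57], [-0.35, 1.97], [-1.29, 1.29], [0.11, 2.56], [-1.05, 4.19], [0.11, 1.86], [-2.63, 2.63]. Speed limits (rad/s): [2.22, 2.22, 3.01, 3.01, 3.14, 3.14, 3.14].

### API

Orientations are given as a rotation vector (axis times angle).
In Python, from station import env gives the robot as it stands.
- The arm moves only by the shell command python3 -m inch 'ROWS' [OPENING] [FORCE]. ROWS is JSON, a list of rows, each an object with "xyz": the shift along the tool's x, y, z scaled (see below), a list of three; "turn": the turn about the tool's z scaled (see below). A call has 1 to 12 rows; each row shifts and turns the commanded pose from where the row before left it, along the tool's axes as they then stand; what a row does not reach is not made up. The controller multiplies each number of a shift by 0.025 m and each number of a turn by 6 degrees. A row lasts 1/8 s, in which the tool goes at most 62.5 mm and 10.7 degrees, less where a joint would pass 70% of its speed; a pose out of reach is approached as far as the arm can. A call with a number of a shift or a turn outside -1 to 1 is refused whole. A call with a gripper value outside its range is refused whole. OPENING is the closure, from 0 (fully open) to 1 (shut), set as the call begins (- or left out, the last holds). The fingers move at their own pace and stop on an object; FORCE is the grip in N (left out, the last holds). Time passes only in rows, so rows that do not move let the fingers close. It gives the time, the measured TCP pose, the force, the opening and the grip force at its end, in the units of the state.
- env.get_obs(): the state, without advancing time (a new reading comes with each control period).
- env.snapshot(name): name is "scene" or "top" or "wrist"; returns a dict with "image" (400x640x3 uint8, blue, green, red), "depth" (400x640 float32, m along the optical axis (not along the pixel's ray), 0 where there is no reading), "camera_matrix" (3x3 intrinsics, pixels), "rvec" (rotation vector, rad) and "tvec" (3), from world to camera coordinates, as OpenCV has them; the wrist camera has in their place "mount" (4x4, takes a point from camera to tool coordinates, whose origin is the TCP and whose axes are the flange's). Camera axes: x right, y down, z forward; pixel columns grow to the right and rows downward; lengths in m; the calibration is good to about 2 mm. A picture is of the moment at which its call begins: read the wrist's pose just before it.
- env.finish_job(): hands the job in; it is judged then, once.
The state is a dict: "time_s": time; "joint_positions": joint angles; "qd": joint speeds; "joint_efforts": joint torques, N m; "tcp_pos": TCP position; "tcp_rot": TCP orientation; "wrist_force": force on the tool from outside, world axes, zero at the start; "ft_torque": the same for the moment, N m; "grip_width": finger opening in m; "grip_force": force on a finger pad.
Only numpy, scipy, OpenCV 4.12 (cv2) and the standard library are available. Lean on these libraries where they do the work, as an engineer would, in place of code of your own. Each camera call takes 0.05 s, during which the arm holds its last target. There are 200 camera calls.

## Working session

There is one attempt and no reset: what is moved stays moved. The work goes in short steps, Python scripts to look and compute and a shell command to move; the robot and the scene stay as the last step left them, time stands still between calls to the robot, and variables do not carry over. Pictures are saved under pics/ and viewed, at most 10 in all, crops included, and the job is handed in when it is done.

```bash
mkdir -p pics; ls; python3 - <<'E'
from station import env
import cv2,numpy as np
o=env.get_obs(); print({k:np.round(v,4) for k,v in o.items()}, env.tcp_to_tips)
for n in ["scene","top"]:
    s=env.snapshot(n); cv2.imwrite(f"pics/{n}0.png",s["image"]); np.savez(f"pics/{n}0.npz",**s)
E
```

```text
pics
{'time_s': np.float64(0.0), 'joint_positions': array([ 1.1573,  0.6001, -0.0026,  1.6001,  0.0018,  0.9429, -0.0798]), 'qd': array([-0.0005,  0.0006, -0.0002,  0.0006,  0.0003,  0.0002, -0.0015]), 'joint_efforts': array([ 1.00000e-03, -7.76445e+01,  1.56540e+00, -2.58006e+01,
        1.25000e-02,  9.10000e-03, -0.00000e+00]), 'tcp_pos': array([ 0.2395, -0.6839,  0.303 ]), 'tcp_rot': array([-3.0956e+00, -5.2640e-01,  7.0000e-04]), 'wrist_force': array([-0.4601, -0.207 ,  0.3446]), 'ft_torque': array([ 0.0269, -0.0107, -0.0332]), 'grip_force': np.float64(0.0), 'grip_width': np.float64(0.0857)} 0.0726
```

View pics/top0.png

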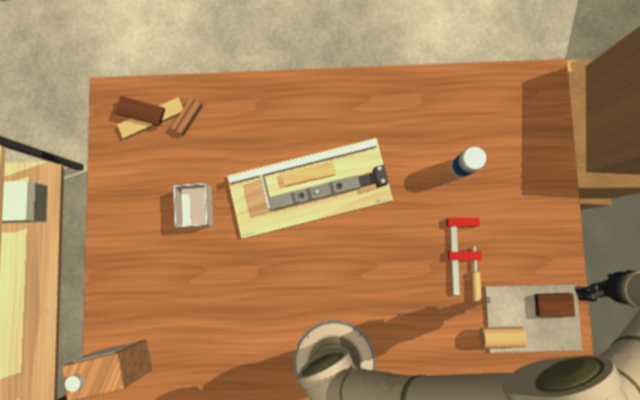

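View pics/scene0.png

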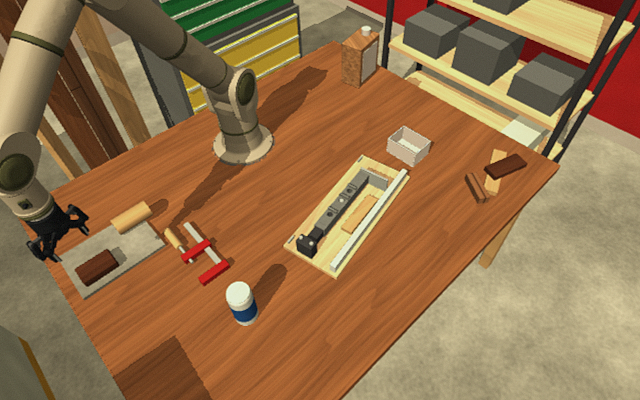

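The top view shows the jig in the middle of the bench. The bracket is at (380,176), the tube runs left and slightly down from it, and the button is the bright dot near (317,191).

```bash
cat > h.py <<'E'
import numpy as np,cv2
from scipy.spatial.transform import Rotation as R
def load(n): return dict(np.load(n))
def pts(s,T=None):
    "world points for each pixel; T (4x4 camera->world) for the wrist"
    d=s["depth"];K=s["camera_matrix"];v,u=np.mgrid[:d.shape[0],:d.shape[1]]
    c=np.stack([(u-K[0,2])/K[0,0]*d,(v-K[1,2])/K[1,1]*d,d],-1)
    if T is None:
        Rm=cv2.Rodrigues(s["rvec"])[0]; return (c-s["tvec"].ravel())@Rm
    return c@T[:3,:3].T+T[:3,3]
def tool(o):
    T=np.eye(4);T[:3,:3]=R.from_rotvec(o["tcp_rot"]).as_matrix();T[:3,3]=o["tcp_pos"];return T
E
python3 - <<'E'
from h import *
s=load("pics/top0.npz");P=pts(s)
for u,v in [(317,191),(318,191),(380,176),(300,195),(340,186),(340,220),(470,160)]: print(u,v,P[v,u].round(4))
m=(P[...,2]>.066)&(P[...,2]<.074)
m[:, :260]=0;m[:,392:]=0;m[:160]=0;m[215:]=0
q=P[m];c=q[:,:2].mean(0);d=np.linalg.svd(q[:,:2]-c)[2][0];print(len(q),c,d,np.degrees(np.arctan2(d[1],d[0])))
b=P[160:200,365:395].reshape(-1,3);b=b[(b[:,2]>.076)&(b[:,2]<.09)];print(len(b),b.mean(0),b.min(0),b.max(0))
im=s["image"][150:230,250:400];cv2.imwrite("pics/topcrop.png",cv2.resize(im,None,fx=5,fy=5,interpolation=cv2.INTER_CUBIC))
E
```

```text
317 191 [0.5275 0.0362 0.0743]
318 191 [0.5276 0.0332 0.0725]
380 176 [ 0.5674 -0.159   0.0771]
300 195 [0.5223 0.0923 0.03  ]
340 186 [ 0.5419 -0.0353  0.0664]
340 220 [ 0.4409 -0.0327 -0.0027]
470 160 [ 0.5943 -0.4148  0.1481]
922 [0.52571551 0.04112139] [-0.20502332  0.97875709] 101.83086421084569
193 [ 0.57016297 -0.16108185  0.08038894] [ 0.53902686 -0.18256069  0.07603985] [ 0.60164907 -0.14125563  0.08909444]
```

View pics/topcrop.png

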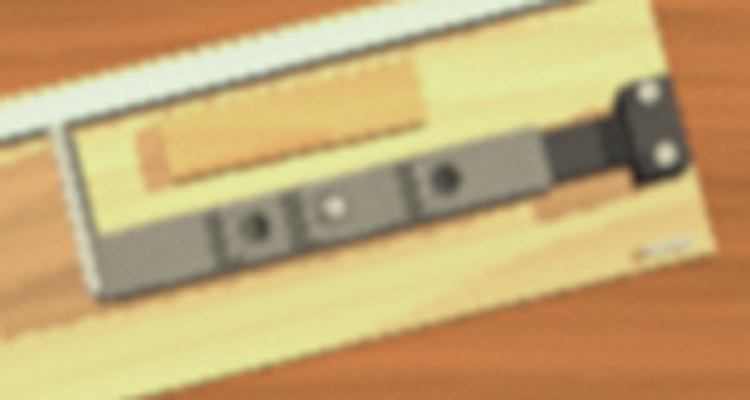

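In the crop, the button is at (335,207), the thumb rib just outward of it at (305,215), and the next hole inward at (445,180). The button-to-bracket distance measures 0.201 m against 0.205 m expected. The outward direction is about 102° in the world frame, so I turn the tool x axis onto it, shut the fingers, and go above the jig.

```bash
python3 -m inch '[{"turn":-1,"xyz":[0,0,0]},{"turn":-1,"xyz":[0,0,0]},{"turn":-1,"xyz":[0,0,0]},{"turn":-1,"xyz":[0,0,0]},{"turn":-1,"xyz":[0,0,0]},{"turn":-1,"xyz":[0,0,0]},{"turn":-1,"xyz":[0,0,0]},{"turn":-1,"xyz":[0,0,0]},{"turn":-1,"xyz":[0,0,0]},{"turn":-1,"xyz":[0,0,0]},{"turn":-1,"xyz":[0,0,0]},{"turn":-1,"xyz":[0,0,0]}]' 1 20
python3 -m inch '[{"turn":-1,"xyz":[1,0.65,0]},{"turn":-0.8,"xyz":[1,0.65,0]},{"turn":0,"xyz":[1,0.65,0]},{"turn":0,"xyz":[1,0.65,0]},{"turn":0,"xyz":[1,0.65,0]},{"turn":0,"xyz":[1,0.65,0]},{"turn":0,"xyz":[1,0.65,0]},{"turn":0,"xyz":[1,0.65,0]},{"turn":0,"xyz":[1,0.65,0]},{"turn":0,"xyz":[1,0.65,0]},{"turn":0,"xyz":[1,0.65,0]},{"turn":0,"xyz":[1,0.65,0]}]'
python3 -m inch '[{"turn":0,"xyz":[1,0.65,0]},{"turn":0,"xyz":[1,0.65,0]},{"turn":0,"xyz":[1,0.65,0]},{"turn":0,"xyz":[1,0.65,0]},{"turn":0,"xyz":[1,0.65,0]},{"turn":0,"xyz":[1,0.65,0]},{"turn":0,"xyz":[1,0.65,0]},{"turn":0,"xyz":[1,0.65,0]},{"turn":0,"xyz":[1,0.65,0]},{"turn":0,"xyz":[1,0.65,0]},{"turn":0,"xyz":[0,0,0]},{"turn":0,"xyz":[0,0,0]}]'
python3 - <<'E'
from station import env
from h import *
o=env.get_obs();s=env.snapshot("wrist");T=tool(o)@s["mount"]
np.savez("pics/w1.npz",T=T,**s);cv2.imwrite("pics/w1.png",s["image"])
X=tool(o)[:3,0];print(o["time_s"],o["tcp_pos"],np.degrees(np.arctan2(X[1],X[0])),o["wrist_force"],env.tcp_to_tips,o["grip_width"]);print(s["mount"].round(3))
E
```

```text
time_s: 1.6
tcp_pos: [0.2394, -0.6841, 0.3034]
tcp_rot: [-2.192, -2.25, -0.0]
wrist_force: [0.3, -0.5, -0.8]
grip_width: 0.0003
grip_force: 0.0
time_s: 3.1
tcp_pos: [0.3748, -0.3526, 0.3037]
tcp_rot: [-1.975, -2.443, 0.0]
wrist_force: [0.1, -0.1, -1.0]
grip_width: -0.0
grip_force: 0.0
time_s: 4.6
tcp_pos: [0.4808, -0.0755, 0.3036]
tcp_rot: [-1.975, -2.443, 0.001]
wrist_force: [0.4, -0.3, -0.2]
grip_width: -0.0001
grip_force: 0.0
4.6 [ 0.48080926 -0.07554426  0.3036034 ] 102.09230845112312 [ 0.44490278 -0.30134138 -0.22810512] 0.0726 -8.882340636024486e-05
[[ 0.    -0.962 -0.274  0.069]
 [ 1.     0.     0.001 -0.   ]
 [-0.001 -0.274  0.962 -0.07 ]
 [ 0.     0.     0.     1.   ]]
```

View pics/w1.png

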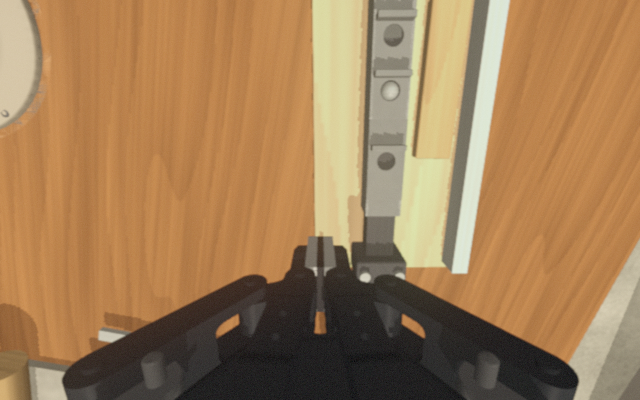

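The wrist view looks out along the jig. The button is at (390,90), its rib at (392,73), the next hole at (386,161) with its rib at (388,147), and the bracket at (378,262).

```bash
python3 - <<'E'
from h import *
s=load("pics/w1.npz");T=s["T"];P=pts(s,T);K=s["camera_matrix"]
def ray(u,v,z):
    d=T[:3,:3]@np.array([(u-K[0,2])/K[0,0],(v-K[1,2])/K[1,1],1]);return T[:3,3]+d*(z-T[2,3])/d[2]
m=np.abs(P[...,2]-.07)<.003
m[:, :355]=0;m[:,415:]=0;m[225:]=0
q=P[m];print(len(q),np.median(q[:,2]))
c=q[:,:2].mean(0);d=np.linalg.svd(q[:,:2]-c)[2][0];d*=np.sign(d[1]);n=np.array([d[1],-d[0]])
lo,hi=np.percentile((q[:,:2]-c)@n,[1,99]);print("axis",np.degrees(np.arctan2(d[1],d[0])),"width",hi-lo)
c=c+n*(lo+hi)/2
B=ray(390.5,90,.0745);print("button",B,P[90,390])
for nm,p in [("button",B),("bdepth",P[90,390]),("hole",ray(386.5,161,.07)),("bracket",ray(379,262,.08)),("outhole",ray(394,34,.07))]: print(nm,((p[:2]-B[:2])@d).round(4),((p[:2]-c)@n).round(4))
b=P[240:285,340:415].reshape(-1,3);b=b[np.abs(b[:,2]-.08)<.003];print("brk",len(b),b.mean(0),((b[:,:2]-B[:2])@d).min(),((b[:,:2]-B[:2])@d).max())
# ribs: points z .078...084
r=P[:220,355:415].reshape(-1,3);r=r[np.abs(r[:,2]-.082)<.0025];t=(r[:,:2]-B[:2])@d;print("ribs hist",np.histogram(t,np.arange(-.08,.1,.002))[0]); print(np.sort(t)[::max(1,len(t)//25)].round(4))
ax=c+d*((B[:2]-c)@d);print("axis pt at button",ax)
M=tool({"tcp_rot":np.array([-1.975,-2.443,0]),"tcp_pos":np.array([.4808,-.0755,.3036])});print("to above button in tool axes",M[:3,:3].T@(np.array([*ax,.1426])-M[:3,3]))
E
```

```text
6704 0.06991048527917593
axis 102.64312657766284 width 0.039667266795973086
button [0.5285719  0.03706518 0.0745    ] [0.52766351 0.03665561 0.07651772]
button 0.0 0.0003
bdepth -0.0002 -0.0007
hole -0.0716 0.0013
bracket -0.188 -0.0031
outhole 0.051 0.0017
brk 697 [ 0.56932304 -0.15490815  0.079384  ] -0.21498758788206643 -0.18689191445725228
ribs hist [  0   0   0   0   0   0   0   0   0   0  34  70  68  34   0   0   0   0
   0   0   0   0   0   0   0   0   0   0   0   0   0   0   0   0   0   0
   0   0   0   0   0   0   0   0   0   0  73  75  81  27   0   0   0   0
   0   0   0   0   0   0   0   0   0   0   0   0   0   0   0   0   3 106
  89  84  21   0   0   0   0   0   0   0   0   0   0   0   0   0   0]
[-0.059  -0.0586 -0.0576 -0.0566 -0.0556 -0.0546 -0.0537  0.0127  0.013
  0.0138  0.0145  0.0154  0.0162  0.0169  0.0173  0.0182  0.0624  0.0629
  0.0634  0.064   0.0647  0.0654  0.066   0.0667  0.0672  0.0681]
axis pt at button [0.52829453 0.03700296]
to above button in tool axes [0.10004102 0.07002268 0.16100393]
```

The measurements hold up. The rib face is 12.5 mm out (12 expected), the tube is 39.7 mm wide with its top at 69.9 mm, and the next hole is about 71.7 mm on, from the rib spacing. Now I go over the button, stopping well above it.

```bash
python3 -m inch '[{"turn":-0.09,"xyz":[0.99,0.7,0]},{"turn":0,"xyz":[0.99,0.7,0]},{"turn":0,"xyz":[0.99,0.7,0]},{"turn":0,"xyz":[0.99,0.7,0]},{"turn":0,"xyz":[0,0,1]},{"turn":0,"xyz":[0,0,1]},{"turn":0,"xyz":[0,0,1]},{"turn":0,"xyz":[0,0,1]},{"turn":0,"xyz":[0,0,0.8]},{"turn":0,"xyz":[0,0,0]},{"turn":0,"xyz":[0,0,0]},{"turn":0,"xyz":[0,0,0]}]'
cat > where.py <<'E'
from station import env
from h import *
import sys
o=env.get_obs();T=tool(o);B=np.array([.5283,.0370,0]);a=np.radians(102.64);d=np.array([np.cos(a),np.sin(a),0]);n=np.array([d[1],-d[0],0])
r=o["tcp_pos"]-B;f=o["wrist_force"]
print("t%.2f along %.4f across %.4f tipz %.4f | F along %.1f across %.1f z %.1f | ang %.2f tilt %s"%(o["time_s"],r@d,r@n,r[2]-.0726,f@d,f@n,f[2],np.degrees(np.arctan2(T[1,0],T[0,0])),T[:2,2].round(4)))
E
python3 where.py
python3 - <<'E'
from station import env
from h import *
o=env.get_obs();s=env.snapshot("wrist");cv2.imwrite("pics/w2.png",s["image"]);np.savez("pics/w2.npz",T=tool(o)@s["mount"],**s)
E
```

```text
time_s: 6.15
tcp_pos: [0.5285, 0.0365, 0.1847]
tcp_rot: [1.963, 2.451, 0.001]
wrist_force: [-0.5, 0.3, -0.4]
grip_width: 0.0002
grip_force: 0.0
t6.15 along -0.0005 across 0.0001 tipz 0.1121 | F along 0.4 across -0.4 z -0.4 | ang 102.61 tilt [0.0014 0.    ]
```

View pics/w2.png

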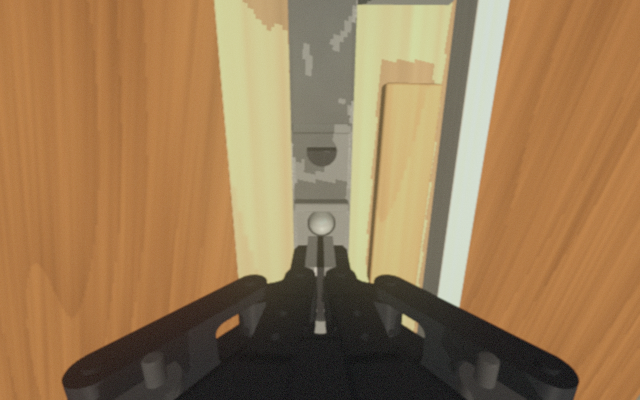

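The fingertips at (320,240) line up with the button at (321,223), and the rib is just beyond it at (321,203). I go down now, slowly for the last part.

```bash
python3 -m inch '[{"turn":0,"xyz":[0,0,0.4]},{"turn":0,"xyz":[0,0,0.4]},{"turn":0,"xyz":[0,0,0.4]},{"turn":0,"xyz":[0,0,0.1]},{"turn":0,"xyz":[0,0,0.06]},{"turn":0,"xyz":[0,0,0.04]},{"turn":0,"xyz":[0,0,0.04]},{"turn":0,"xyz":[0,0,0]}]' >/dev/null; python3 where.py
python3 -m inch '[{"turn":0,"xyz":[0,0,0.04]},{"turn":0,"xyz":[0,0,0.04]},{"turn":0,"xyz":[0,0,0]}]'>/dev/null; python3 where.py
```

```text
t7.20 along -0.0002 across -0.0001 tipz 0.0755 | F along -0.4 across -0.8 z 2.7 | ang 102.63 tilt [0.0004 0.    ]
t7.58 along -0.0002 across -0.0001 tipz 0.0733 | F along 0.0 across 0.0 z 3.1 | ang 102.64 tilt [0.0002 0.0001]
```

```bash
python3 -m inch '[{"turn":0,"xyz":[0,0,0.04]},{"turn":0,"xyz":[0,0,0.04]},{"turn":0,"xyz":[0,0,0]}]' >/dev/null; python3 where.py
python3 -m inch '[{"turn":0,"xyz":[0,0,0.03]},{"turn":0,"xyz":[0,0,0.02]},{"turn":0,"xyz":[0,0,0]}]'>/dev/null; python3 where.py
```

```text
t7.95 along -0.0002 across -0.0002 tipz 0.0712 | F along -0.3 across -0.4 z 4.7 | ang 102.64 tilt [ 0.0001 -0.    ]
t8.32 along -0.0002 across -0.0002 tipz 0.0701 | F along -0.1 across 0.6 z 5.0 | ang 102.64 tilt [0.0001 0.    ]
```

```bash
python3 -m inch '[{"turn":0,"xyz":[0.03,0,0.01]},{"turn":0,"xyz":[0.03,0,0]},{"turn":0,"xyz":[0,0,0]}]' >/dev/null; python3 where.py
python3 -m inch '[{"turn":0,"xyz":[0.03,0,0]},{"turn":0,"xyz":[0,0,0]}]'>/dev/null; python3 where.py
```

```text
t8.70 along 0.0004 across -0.0002 tipz 0.0699 | F along -3.4 across 0.6 z 5.6 | ang 102.59 tilt [ 0.0002 -0.0012]
t8.95 along 0.0012 across -0.0002 tipz 0.0699 | F along -3.1 across -0.4 z 5.1 | ang 102.59 tilt [ 0.0002 -0.0011]
```

```bash
python3 -m inch '[{"turn":0,"xyz":[0.03,0,0]},{"turn":0,"xyz":[0,0,0]}]' >/dev/null; python3 where.py
python3 -m inch '[{"turn":0,"xyz":[0.03,0,0]},{"turn":0,"xyz":[0,0,0]}]'>/dev/null; python3 where.py
python3 -m inch '[{"turn":0,"xyz":[0.03,0,0]},{"turn":0,"xyz":[0,0,0]}]'>/dev/null; python3 where.py
```

```text
t9.20 along 0.0018 across -0.0003 tipz 0.0699 | F along -2.6 across -0.3 z 6.1 | ang 102.58 tilt [ 0.0001 -0.0013]
t9.45 along 0.0024 across -0.0003 tipz 0.0699 | F along -3.7 across 1.4 z 6.4 | ang 102.57 tilt [ 0.0001 -0.0016]
t9.70 along 0.0030 across -0.0003 tipz 0.0699 | F along -5.0 across -0.1 z 6.2 | ang 102.56 tilt [ 0.0001 -0.0017]
```

```bash
for i in 1; do :; done; python3 -m inch '[{"turn":0,"xyz":[0.04,0,0]},{"turn":0,"xyz":[0,0,0]}]' >/dev/null; python3 where.py
python3 -m inch '[{"turn":0,"xyz":[0.04,0,0]},{"turn":0,"xyz":[0,0,0]}]'>/dev/null; python3 where.py
python3 -m inch '[{"turn":0,"xyz":[0.04,0,0]},{"turn":0,"xyz":[0,0,0]}]'>/dev/null; python3 where.py
```

```text
t9.95 along 0.0040 across -0.0003 tipz 0.0699 | F along -4.3 across 1.7 z 6.3 | ang 102.56 tilt [ 0.0002 -0.0017]
t10.20 along 0.0051 across -0.0003 tipz 0.0699 | F along -4.6 across 0.0 z 6.2 | ang 102.57 tilt [ 0.0001 -0.0016]
t10.45 along 0.0060 across -0.0003 tipz 0.0699 | F along -4.5 across -0.2 z 5.9 | ang 102.57 tilt [ 0.0002 -0.0017]
```

Force along is steady at about 4.5 N while the tip moves, so the tube is running. I keep going at a moderate pace.

```bash
python3 -m inch '[{"turn":0,"xyz":[0.06,0,0]},{"turn":0,"xyz":[0.06,0,0]},{"turn":0,"xyz":[0.06,0,0]},{"turn":0,"xyz":[0.06,0,0]},{"turn":0,"xyz":[0,0,0]}]' >/dev/null; python3 where.py
python3 -m inch '[{"turn":0,"xyz":[0.06,0,0]},{"turn":0,"xyz":[0.06,0,0]},{"turn":0,"xyz":[0.06,0,0]},{"turn":0,"xyz":[0.06,0,0]},{"turn":0,"xyz":[0.06,0,0]},{"turn":0,"xyz":[0.06,0,0]},{"turn":0,"xyz":[0,0,0]}]'>/dev/null; python3 where.py
```

```text
t11.07 along 0.0122 across -0.0003 tipz 0.0698 | F along -5.3 across 0.6 z 5.8 | ang 102.57 tilt [ 0.0001 -0.0014]
t11.95 along 0.0218 across -0.0002 tipz 0.0698 | F along -3.5 across 0.7 z 3.4 | ang 102.61 tilt [ 0.0001 -0.0007]
```

```bash
python3 - <<'E'
from station import env
from h import *
s=env.snapshot("top");P=pts(s)
cv2.imwrite("pics/topb.png",cv2.resize(s["image"][150:230,250:400],None,fx=5,fy=5,interpolation=cv2.INTER_CUBIC))
s=env.snapshot("scene");cv2.imwrite("pics/scb.png",cv2.resize(s["image"][140:270,280:440],None,fx=4.5,fy=4.5,interpolation=cv2.INTER_CUBIC))
E
```

```text
(no output)
```

View pics/scb.png

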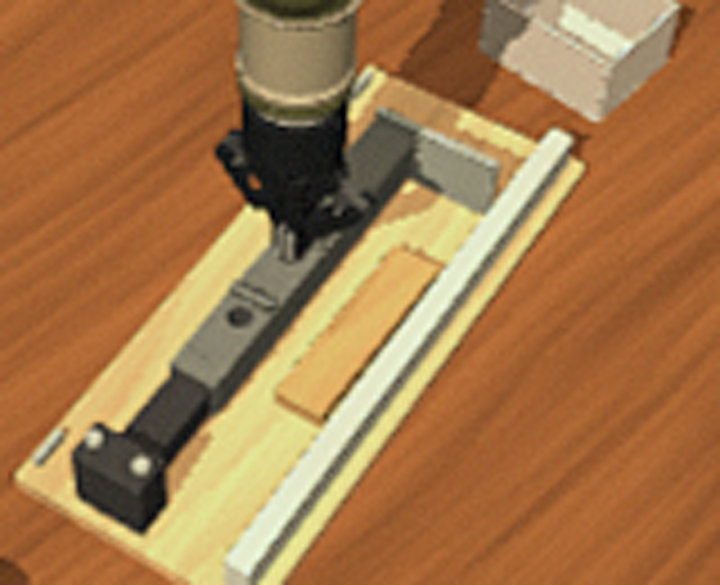

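The button is under the wall. The tube has slid and the next hole at (240,316) is approaching. I ease the downward press and go on, then slow before the hole.

```bash
python3 -m inch '[{"turn":0,"xyz":[0.04,0,-0.06]},{"turn":0,"xyz":[0.08,0,0]},{"turn":0,"xyz":[0.08,0,0]},{"turn":0,"xyz":[0.08,0,0]},{"turn":0,"xyz":[0.08,0,0]},{"turn":0,"xyz":[0.08,0,0]},{"turn":0,"xyz":[0.08,0,0]},{"turn":0,"xyz":[0.08,0,0]},{"turn":0,"xyz":[0,0,0]}]' >/dev/null; python3 where.py
python3 -m inch '[{"turn":0,"xyz":[0.08,0,0]},{"turn":0,"xyz":[0.08,0,0]},{"turn":0,"xyz":[0.08,0,0]},{"turn":0,"xyz":[0.08,0,0]},{"turn":0,"xyz":[0.08,0,0]},{"turn":0,"xyz":[0.08,0,0]},{"turn":0,"xyz":[0.06,0,0]},{"turn":0,"xyz":[0.06,0,0]},{"turn":0,"xyz":[0,0,0]}]'>/dev/null; python3 where.py
```

```text
t13.18 along 0.0379 across -0.0004 tipz 0.0713 | F along -2.7 across -1.2 z -1.6 | ang 102.68 tilt [-0.0002  0.0004]
t14.30 along 0.0527 across -0.0003 tipz 0.0713 | F along -3.2 across -1.2 z -0.4 | ang 102.66 tilt [-0.0001  0.0003]
```

```bash
python3 -m inch '[{"turn":0,"xyz":[0.04,0,0]},{"turn":0,"xyz":[0.04,0,0]},{"turn":0,"xyz":[0.04,0,0]},{"turn":0,"xyz":[0.04,0,0]},{"turn":0,"xyz":[0.04,0,0]},{"turn":0,"xyz":[0,0,0]}]' >/dev/null; python3 where.py
python3 -m inch '[{"turn":0,"xyz":[0.04,0,0]},{"turn":0,"xyz":[0.04,0,0]},{"turn":0,"xyz":[0.04,0,0]},{"turn":0,"xyz":[0.04,0,0]},{"turn":0,"xyz":[0.04,0,0]},{"turn":0,"xyz":[0.04,0,0]},{"turn":0,"xyz":[0,0,0]}]'>/dev/null; python3 where.py
python3 -m inch '[{"turn":0,"xyz":[0.03,0,0]},{"turn":0,"xyz":[0.03,0,0]},{"turn":0,"xyz":[0.03,0,0]},{"turn":0,"xyz":[0,0,0]}]'>/dev/null; python3 where.py
```

```text
t15.05 along 0.0575 across -0.0003 tipz 0.0713 | F along -4.2 across -0.7 z -0.7 | ang 102.65 tilt [-0.      0.0001]
t15.93 along 0.0638 across -0.0002 tipz 0.0713 | F along -1.9 across -2.1 z -0.3 | ang 102.66 tilt [0.0001 0.0007]
t16.43 along 0.0659 across -0.0001 tipz 0.0713 | F along -2.4 across -2.1 z 0.5 | ang 102.66 tilt [0.0002 0.0005]
```

```bash
python3 -m inch '[{"turn":0,"xyz":[0.03,0,0]},{"turn":0,"xyz":[0.03,0,0]},{"turn":0,"xyz":[0,0,0]}]' >/dev/null; python3 where.py
python3 -m inch '[{"turn":0,"xyz":[0.03,0,0]},{"turn":0,"xyz":[0.03,0,0]},{"turn":0,"xyz":[0,0,0]}]'>/dev/null; python3 where.py
python3 -m inch '[{"turn":0,"xyz":[0.03,0,0]},{"turn":0,"xyz":[0.03,0,0]},{"turn":0,"xyz":[0,0,0]}]'>/dev/null; python3 where.py
```

```text
t16.80 along 0.0675 across -0.0000 tipz 0.0713 | F along -1.2 across -1.0 z -0.1 | ang 102.66 tilt [0.0004 0.0007]
t17.18 along 0.0689 across -0.0000 tipz 0.0713 | F along -0.6 across 0.2 z -0.3 | ang 102.66 tilt [0.0004 0.0006]
t17.55 along 0.0703 across -0.0002 tipz 0.0713 | F along -0.1 across -0.4 z -0.6 | ang 102.66 tilt [-0.      0.0002]
```

The push force has dropped to zero, which suggests the dome has snapped into the hole and pulled the tube ahead. I look to check.

```bash
python3 - <<'E'
from station import env
from h import *
s=env.snapshot("top");a=cv2.resize(s["image"][155:215,260:395],None,fx=5.5,fy=4.5*5.5/4.5,interpolation=cv2.INTER_CUBIC)
s2=env.snapshot("scene");b=cv2.resize(s2["image"][180:240,300:400],(700,420)[:2],interpolation=cv2.INTER_CUBIC)[:260]
w=max(a.shape[1],b.shape[1]);f=lambda i:cv2.copyMakeBorder(i,0,0,0,w-i.shape[1],cv2.BORDER_CONSTANT)
cv2.imwrite("pics/c3.png",np.vstack([f(a),f(b)])[:600])
P=pts(s2);B=np.array([.5283,.0370]);t=np.radians(102.64);d=np.array([np.cos(t),np.sin(t)]);n=np.array([d[1],-d[0]])
A=(P[...,:2]-B)@d;C=(P[...,:2]-B)@n
m=(abs(C)<.004)&(P[...,2]>.04)&(abs(A)<.06)
for k in np.arange(-.05,.05,.004):
    q=P[m&(abs(A-k)<.002)][:,2]; print(round(k,3),len(q),q.max().round(4) if len(q) else "",np.median(q).round(4) if len(q) else "")
E
python3 where.py
```

```text
-0.05 1 0.0745 0.0745
-0.046 2 0.0724 0.0712
-0.042 5 0.0758 0.0727
-0.038 0  
-0.034 3 0.0778 0.0717
-0.03 1 0.071 0.071
-0.026 2 0.0701 0.0691
-0.022 3 0.0761 0.0706
-0.018 3 0.0726 0.0721
-0.014 3 0.0763 0.0724
-0.01 3 0.0718 0.0713
-0.006 1 0.0709 0.0709
-0.002 2 0.0707 0.0662
0.002 1 0.0711 0.0711
0.006 1 0.0717 0.0717
0.01 7 0.4224 0.4042
0.014 67 0.5168 0.4311
0.018 70 0.5322 0.4617
0.022 33 0.5295 0.5025
0.026 16 0.5391 0.5227
0.03 25 0.5485 0.5213
0.034 54 0.5489 0.303
0.038 27 0.5458 0.2683
0.042 14 0.5547 0.5338
0.046 11 0.5525 0.5393
t17.65 along 0.0702 across -0.0003 tipz 0.0712 | F along 0.4 across -0.2 z -0.1 | ang 102.65 tilt [-0.0001  0.0001]
```

View pics/c3.png

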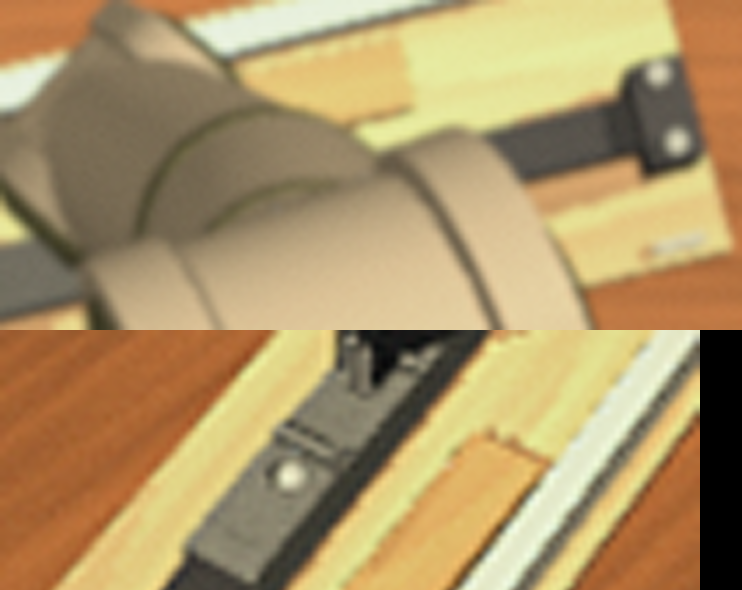

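The scene crop shows the button in the next hole at (290,475), sitting towards the outward edge with a dark gap behind it. I go on in half-millimetre steps until it comes up solid.

```bash
python3 -m inch '[{"turn":0,"xyz":[0.03,0,0]},{"turn":0,"xyz":[0,0,0]}]' >/dev/null; python3 where.py
python3 -m inch '[{"turn":0,"xyz":[0.03,0,0]},{"turn":0,"xyz":[0,0,0]}]'>/dev/null; python3 where.py
python3 -m inch '[{"turn":0,"xyz":[0.02,0,0]},{"turn":0,"xyz":[0,0,0]}]'>/dev/null; python3 where.py
```

```text
t17.90 along 0.0709 across -0.0003 tipz 0.0713 | F along 0.4 across 0.2 z -0.3 | ang 102.65 tilt [-0.      0.0001]
t18.15 along 0.0716 across -0.0002 tipz 0.0713 | F along -0.4 across -0.3 z -0.4 | ang 102.65 tilt [-0.  0.]
t18.40 along 0.0720 across -0.0003 tipz 0.0712 | F along -1.3 across -0.5 z 0.3 | ang 102.63 tilt [-0.0001 -0.0001]
```

```bash
python3 -m inch '[{"turn":0,"xyz":[0.02,0,0]},{"turn":0,"xyz":[0,0,0]}]' >/dev/null; python3 where.py
python3 -m inch '[{"turn":0,"xyz":[0.02,0,0]},{"turn":0,"xyz":[0,0,0]}]'>/dev/null; python3 where.py
```

```text
t18.65 along 0.0723 across -0.0003 tipz 0.0713 | F along -2.5 across 0.4 z 0.1 | ang 102.62 tilt [-0.     -0.0004]
t18.90 along 0.0729 across -0.0003 tipz 0.0712 | F along -2.3 across 0.3 z -0.5 | ang 102.62 tilt [-0.     -0.0002]
```

```bash
python3 -m inch '[{"turn":0,"xyz":[0.02,0,0]},{"turn":0,"xyz":[0,0,0]}]' >/dev/null; python3 where.py
python3 -m inch '[{"turn":0,"xyz":[0.02,0,0]},{"turn":0,"xyz":[0,0,0]}]'>/dev/null; python3 where.py
```

```text
t19.15 along 0.0736 across -0.0003 tipz 0.0713 | F along -2.9 across -0.1 z 0.0 | ang 102.64 tilt [-0.0001 -0.    ]
t19.40 along 0.0742 across -0.0003 tipz 0.0713 | F along -2.5 across 0.1 z 0.2 | ang 102.64 tilt [-0.      0.0001]
```

```bash
python3 -m inch '[{"turn":0,"xyz":[0.02,0,0]},{"turn":0,"xyz":[0,0,0]}]' >/dev/null; python3 where.py
python3 -m inch '[{"turn":0,"xyz":[0.02,0,0]},{"turn":0,"xyz":[0,0,0]}]'>/dev/null; python3 where.py
```

```text
t19.65 along 0.0746 across -0.0003 tipz 0.0712 | F along -2.9 across 0.3 z 0.7 | ang 102.64 tilt [-0.0001 -0.    ]
t19.90 along 0.0748 across -0.0002 tipz 0.0713 | F along -3.8 across 1.5 z 0.5 | ang 102.63 tilt [-0.     -0.0003]
```

```bash
python3 -m inch '[{"turn":0,"xyz":[0.02,0,0]},{"turn":0,"xyz":[0,0,0]}]' >/dev/null; python3 where.py
python3 -m inch '[{"turn":0,"xyz":[0.02,0,0]},{"turn":0,"xyz":[0,0,0]}]'>/dev/null; python3 where.py
```

```text
t20.15 along 0.0750 across -0.0003 tipz 0.0712 | F along -5.9 across 0.6 z 0.2 | ang 102.61 tilt [-0.0001 -0.0007]
t20.40 along 0.0752 across -0.0003 tipz 0.0713 | F along -6.6 across 1.3 z 0.3 | ang 102.58 tilt [-0.0001 -0.0012]
```

The tube has come up solid: the tip has stopped while the force climbs. I back off the rib, lift clear and look.

```bash
python3 -m inch '[{"turn":0,"xyz":[-0.1,0,0]},{"turn":0,"xyz":[-0.1,0,0]},{"turn":0,"xyz":[0,0,-0.4]},{"turn":0,"xyz":[0,0,-0.8]},{"turn":0,"xyz":[0,0,-1]},{"turn":0,"xyz":[0,0,-1]},{"turn":0,"xyz":[-1,0,-1]},{"turn":0,"xyz":[-1,0,-1]},{"turn":0,"xyz":[-1,0,-0.5]},{"turn":0,"xyz":[-1,0,0]},{"turn":0,"xyz":[-1,0,0]},{"turn":0,"xyz":[0,0,0]}]' >/dev/null
python3 -m inch '[{"turn":0,"xyz":[-1,0,0]},{"turn":0,"xyz":[-0.5,0,0]},{"turn":0,"xyz":[0,0,0]},{"turn":0,"xyz":[0,0,0]}]'>/dev/null; python3 where.py
python3 - <<'E'
from station import env
from h import *
o=env.get_obs();s=env.snapshot("wrist");T=tool(o)@s["mount"];P=pts(s,T)
cv2.imwrite("pics/w4.png",s["image"])
B=np.array([.5283,.0370]);t=np.radians(102.64);d=np.array([np.cos(t),np.sin(t)]);n=np.array([d[1],-d[0]])
A=(P[...,:2]-B)@d;C=(P[...,:2]-B)@n
m=(abs(C)<.004)&(P[...,2]>.04)&(P[...,2]<.1)
for k in np.arange(-.03,.1,.003):
    q=P[m&(abs(A-k)<.0015)][:,2]; print("%.3f:%d %.4f"%(k,len(q),np.median(q)) if len(q) else "",end=" | ")
E
```

```text
t22.40 along -0.0903 across -0.0002 tipz 0.2139 | F along -0.8 across -0.3 z 0.5 | ang 102.70 tilt [-0.      0.0006]
-0.030:32 0.0702 | -0.027:23 0.0705 | -0.024:24 0.0705 | -0.021:24 0.0703 | -0.018:24 0.0702 | -0.015:24 0.0700 | -0.012:29 0.0706 | -0.009:26 0.0700 | -0.006:24 0.0725 | -0.003:32 0.0747 | -0.000:24 0.0752 | 0.003:24 0.0749 | 0.006:24 0.0732 | 0.009:24 0.0666 | 0.012:34 0.0700 | 0.015:38 0.0808 | 0.018:31 0.0815 | 0.021:8 0.0706 | 0.024:32 0.0705 | 0.027:23 0.0707 | 0.030:30 0.0702 | 0.033:24 0.0704 | 0.036:32 0.0702 | 0.039:26 0.0705 | 0.042:30 0.0702 | 0.045:27 0.0703 | 0.048:29 0.0697 | 0.051:31 0.0699 | 0.054:25 0.0693 | 0.057:32 0.0695 | 0.060:28 0.0697 | 0.063:21 0.0697 |  |  |  |  |  |  | 0.084:16 0.0693 |  |  |  |  |  |
```

View pics/w4.png

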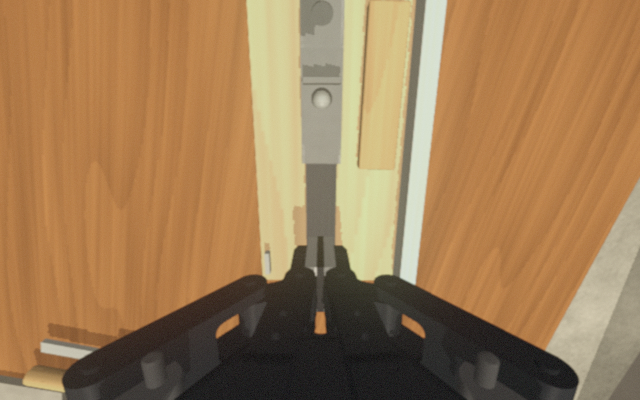

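The button at (321,98) stands up through the next hole. Its dome measures about 75.2 mm averaged over the top, against 76 mm at the very peak when fully up. The rib is just outward, the blank hasn't moved and the robot is clear, so I hand in.

```bash
python3 -c "
from station import env
print(env.finish_job())"
```

```text
the job is handed in; nothing more can be done
None
```

The length stop is set one hole longer: the tube slid out about 73 mm, the button measured fully up in the next hole, and the arm was clear of the jig when I handed the job in; no verdict was returned.

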